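Aim the bench lamp at the torch under repair

ROBOT

A 6-joint arm with a two-finger parallel gripper is mounted at the origin on a cart in front of the work surface, level with it; the furniture and walls round the work are solid. World frame = base frame: x ahead of the robot, y to its left, z up, the work surface at z = 0. Lengths are in m, angles in rad, forces in N, time in s.
With the tool pointing down it reaches from about 0.35 to 0.775 m from the base axis. Payload 7.3 kg.
Tool frame: the origin (TCP) lies at the centre of the arm's flange, where the gripper is bolted on; the fingertips stand 178 mm ahead of it and the grasp point (between the pads) lies 159 mm ahead of it (tip_extent is the distance from the TCP to the fingertips, in m); z points along the fingers, y is the line along which they close (so a half turn about z gives the same grasp; the last joint's range is limited). The gripper opens to 92 mm and grips with 3 to 60 N. Pads are 19 mm wide; open, the fingers measure 130 mm over their backs; the gripper's body (75 mm by 190 mm) begins 47 mm behind the grasp point.
Start: joints at [1.076, 0.342, 1.524, -0, 1.275, -0.146], TCP at [0.179, 0.493, 0.405] pointing down, gripper open.
Joint ranges: [-2.53, 2.53], [-0.77, 2.02], [0.04, 2.7], [-1, 4.14], [0.28, 2.66], [-3.11, 3.11]. Speed limits (rad/s): [2.57, 2.57, 3.14, 3.14, 3.14, 3.14].

INTERFACE

Orientations are given as [roll, pitch, yaw] about the fixed x, y, z axes, in that order (R = Rz(yaw) Ry(pitch) Rx(roll)).
In Python, from cell import * gives the robot as it stands.
- The arm moves only by the tool arm_command, never from a script. Its arguments are lists of equal length, an entry for each row: "xyz": the shift along the world's x, y, z in mm, a list of three; "spin": the turn about the world's z in degrees. In form: {"xyz": [[tx, ty, tz], ...], "spin": [spin, ...]}. A call has 1 to 20 rows; each row shifts and turns the commanded pose from where the row before left it; what a row does not reach is not made up. A row lasts 1/10 s, in which the tool goes at most 50 mm and 8.59 degrees, less where a joint would pass 70% of its speed; a pose out of reach is approached as far as the arm can. A call with a gripper value outside its range is refused whole. "jaw" is the opening, from -1 (shut) to 1 (fully open), set as the call begins (left out, the last holds). The fingers move at their own pace and stop on an object; "squeeze" is the grip in N (left out, the last holds). Time passes only in rows, so rows that do not move let the fingers close. It gives the time, the measured TCP pose, the force, the opening and the grip force at its end, in the units of the state.
- observe(): the state, without advancing time (a new reading comes with each control period).
- read_camera(name): name is "side" or "top"; returns a dict with "img" (480x640x3 uint8, red, green, blue), "depth" (480x640 float32, m along the optical axis (not along the pixel's ray), 0 where there is no reading), "fx", "fy", "cx", "cy" (pixels), "world_from_camera" (4x4, takes a point from camera to world coordinates). Camera axes: x right, y up, looking along -z (the intrinsics and any distortion apply to the point x, -y, -z); pixel columns grow to the right and rows downward; lengths in m; the calibration is good to about 2 mm. A picture is of the moment at which its call begins.
- hand_in(): hands the job in; it is judged then, once.
The state is a dict: "time": time; "qpos": joint angles; "qvel": joint speeds; "joint_efforts": joint torques, N m; "tool_pos": TCP position; "tool_rot": TCP orientation; "contact_force": force on the tool from outside, world axes, zero at the start; "torque": the same for the moment, N m; "opening": finger opening in m; "grip_force": force on a finger pad.
Only numpy, scipy, OpenCV 4.12 (cv2) and the standard library are available. Lean on these libraries where they do the work, as an engineer would, in place of code of your own. Each camera call takes 0.05 s, during which the arm holds its last target. There are 200 camera calls.

TASK

A black pocket torch lies on the worktop waiting for new batteries, but the bench lamp is turned away and its light head hangs down. Swing the lamp's arm round (a push near its end will do) and raise the light head on its stiff hinge, so that the middle of its light falls on the middle of the torch and stays there once you let go; the hinge springs back when released, so check and correct it. Leave the lamp's base, the torch and the other things where they are.

Things in the scene. Friction and masses are not known exactly. Their poses are not given: they have to be found in the camera images.
- lamp: bench lamp, loose on the worktop: graphite round base 150 mm across and 24 mm thick, 2.2 kg, with an aluminium post 20 mm thick on its centre. Origin: centre of the base's underside, z up. The base only rests there: a push of about 15 N would slide it.
- lamp_arm (a joint): swivel of the arm about the upright post. The arm is level, its middle 225 mm above the worktop; it grows as the arm turns clockwise seen from above, range -0.7 to 1.7; stiff (0.22 N m), stays where it is left
- lamp_post (a point): on the post's axis, 225 mm above the worktop; x axis along the arm from post to light head, z up. The arm is a level aluminium bar 20 mm wide, 14 mm high, its middle at this height; a round cap (30 mm across, to 14 mm above the bar's middle) covers the post; from 135 mm out the bar's end is a graphite fork 34 mm wide, 18 mm high
- lamp_hinge (a point): middle of the tilt hinge at the arm's end, 170 mm from the post's axis; frame as lamp_post. The head turns about this frame's y axis. Stiff friction (0.45 N m) on a springy bush (2.8 N m/rad), head 0.2 to 0.33 kg: raised and let go, the head sinks back some 12 to 17 degrees; pushed down and let go, it rises by some 3 to 7; then it holds. Upper stop about 69 degrees above level
- lamp_light (a point): centre of the white window under the light head. The head is a graphite bar 150 mm long, 46 wide, 14 thick that begins 22 mm from the tilt hinge; this point lies 97 mm from the hinge along it and 7 mm below its middle plane. x: along the head, away from the hinge; y: across its width; z: out of its back, so the light shines along -z. At the start it hangs 50 to 75 degrees below level
- torch_mid (a point): middle of the black pocket torch, 123 mm long and 35 mm high, lying on the worktop; the point is 17 mm above the worktop
- battery_a: red and white battery 50 mm long, 15 mm thick, lying by the torch; origin under its middle
- battery_b: a second one like it
- tape_measure: yellow tape measure, 47 x 86 x 64 mm; origin under its middle
- screwdriver: red-handled screwdriver, 199 mm long, lying; origin under its middle
- scissors: blue-handled scissors, 199 mm long, lying flat; origin under their middle

How it is judged:
By the outcome, as a careful person would: the job done as asked, in the order asked, and still so for the second after the job is handed in, with the robot touching nothing.
It also fails if it takes over 67 s, if anything falls off the work surface, if the arm or the gripper's body presses on something with over 40 N, if the wrist force passes 120 N, or if a joint passes its speed limit or range.

## Working session

There is one attempt and no reset: what is moved stays moved. The work goes in short steps, Python scripts to look and compute and a tool call to move; the robot and the scene stay as the last step left them, time stands still between calls to the robot, and variables do not carry over. Pictures are saved under pics/ and viewed, at most 10 in all, crops included, and the job is handed in when it is done.

Besides the shell and the picture viewer there is one more tool, called after "Call:" as name(argument=value, ...), one argument or row to a line, values as JSON. arm_command: Moves the arm, as the interface text tells. Its arguments: {"type":"object","properties":{"xyz":{"type":"array","items":{"type":"array","items":{"type":"number"}}},"spin":{"type":"array","items":{"type":"number"}},"jaw":{"type":"number"},"squeeze":{"type":"number"}},"required":["xyz","spin"]}

```bash
ls; mkdir -p pics; python3 - <<'E'
from cell import *
import cv2,numpy as np
print(observe())
for n in("side","top"):
    c=read_camera(n); cv2.imwrite(f"pics/{n}0.png",c["img"][:,:,::-1]); np.savez(f"{n}0.npz",**c)
    print(n,c["fx"],c["fy"],c["cx"],c["cy"],np.round(c["world_from_camera"],3).tolist(),(c["depth"]>0).mean(), [k for k in c])
E
```

```text
pics
{'time': 0.0, 'qpos': array([ 1.07598339e+00,  3.42675898e-01,  1.52503965e+00,  1.94721851e-05,
        1.27539665e+00, -1.46009115e-01]), 'qvel': array([ 1.80467946e-03,  3.33643175e-05,  3.31541920e-04, -3.74617819e-04,
       -2.34830597e-04,  5.34594515e-04]), 'joint_efforts': array([ 2.75331353e-03, -4.31245387e+01, -2.44218886e+01,  7.18800444e-02,
        5.58816385e-02, -1.55294060e-04]), 'tool_pos': array([0.17934055, 0.49325936, 0.40406117]), 'tool_rot': array([-3.14009199e+00, -2.39501855e-04,  2.79278297e+00]), 'contact_force': array([ 0.21410273,  0.32774403, -0.59112119]), 'torque': array([-0.03318034,  0.00395833, -0.03115546]), 'grip_force': 0.0, 'opening': 0.09225664903647546}
side 484.8231875152757 484.8231875152757 318.87190126424593 242.04998275288312 [[0.996, 0.019, -0.083, 0.482], [-0.083, 0.412, -0.907, -0.639], [0.017, 0.911, 0.412, 0.535], [0.0, 0.0, 0.0, 1.0]] 0.9960221354166666 ['img', 'depth', 'fx', 'fy', 'cx', 'cy', 'world_from_camera']
top 495.95011652650874 495.95011652650874 323.0982497718861 241.3002316434974 [[0.018, 0.968, -0.249, 0.353], [-1.0, 0.018, -0.001, 0.179], [0.003, 0.249, 0.968, 1.047], [0.0, 0.0, 0.0, 1.0]] 0.99609375 ['img', 'depth', 'fx', 'fy', 'cx', 'cy', 'world_from_camera']
```

View pics/side0.png

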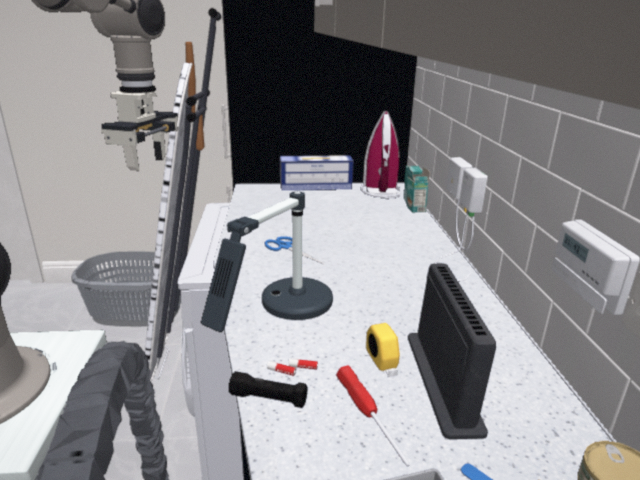

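View pics/top0.png

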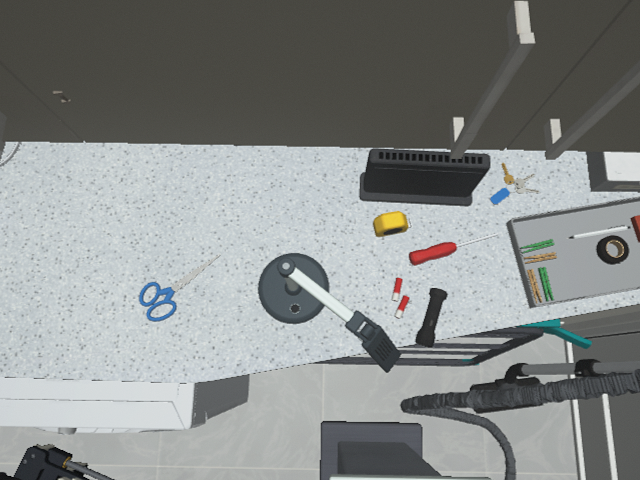

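The side view shows the post cap near (297,200), the hinge near (240,228), the head hanging to (215,325) and the torch near (268,388). In the top view the cap is at (287,267), the hinge at (365,325), the head's end at (390,365) and the torch at (432,317).

```bash
cat > h.py <<'E'
import numpy as np,cv2
def cloud(c):
    v,u=np.mgrid[:480,:640]; d=c["depth"]
    p=np.stack([(u-c["cx"])/c["fx"]*d,-(v-c["cy"])/c["fy"]*d,-d],-1)
    T=c["world_from_camera"]; P=p@T[:3,:3].T+T[:3,3]; P[d==0]=np.nan; return P
def ray(c,u,v,z):
    T=c["world_from_camera"]; r=T[:3,:3]@np.array([(u-c["cx"])/c["fx"],-(v-c["cy"])/c["fy"],-1])
    return T[:3,3]+r*(z-T[2,3])/r[2]
def pix(c,p):
    T=c["world_from_camera"]; q=T[:3,:3].T@(np.asarray(p)-T[:3,3])
    return np.array([c["cx"]+c["fx"]*q[0]/-q[2],c["cy"]-c["fy"]*q[1]/-q[2]])
def blob(m,roi):
    x0,y0,x1,y1=roi; k=np.zeros(m.shape,np.uint8); k[y0:y1,x0:x1]=m[y0:y1,x0:x1]
    n,l,s,c=cv2.connectedComponentsWithStats(k); i=1+np.argmax(s[1:,4]); return l==i
def rot(yaw): return np.array([np.cos(yaw),np.sin(yaw),0])
E
python3 - <<'E'
from h import *
C={n:dict(np.load(n+"0.npz")) for n in("side","top")}
tr={"side":(222,365,315,412),"top":(412,283,452,350)}
bs={"side":(255,270,340,322),"top":(250,245,335,330)}
for n,c in C.items():
    P=cloud(c); I=c["img"].astype(int); dark=(I.max(-1)<90)
    m=blob(dark,tr[n]); Q=P[m]; Q=Q[(Q[:,2]>0.004)&(Q[:,2]<.05)]
    (cx,cy),wh,a=cv2.minAreaRect(np.argwhere(m)[:,::-1].astype(np.float32))
    print(n,"torch",m.sum(),(cx,cy),wh,a,ray(c,cx,cy,.017),"zmax",np.percentile(Q[:,2],98))
    r=cv2.minAreaRect((Q[:,:2]*1000).astype(np.float32)); print("  cloud rect",r)
    # base disc: points at z 15..30mm near base
    x0,y0,x1,y1=bs[n]; k=np.zeros(m.shape,bool);k[y0:y1,x0:x1]=1
    b=k&(abs(P[...,2]-.024)<.006)&(I.max(-1)<110); 
    h=cv2.convexHull((P[b][:,:2]*1000).astype(np.float32)); print("  base",cv2.minEnclosingCircle(h),np.median(P[b][:,2]))
    # lamp points above
    L=P.reshape(-1,3); g=L[(L[:,2]>.06)&(np.hypot(L[:,0]-.45,L[:,1]-.2)<.35)&(L[:,2]<.26)]
    t=g[(g[:,2]>.2)]; print("  upper pts",len(t),t.min(0),t.max(0))
# arm & head bits
for n,rois in {"side":{"arm":(245,195,300,226),"head":(195,238,245,335)},"top":{"arm":(294,262,350,322),"head":(355,330,402,376)}}.items():
    c=C[n];P=cloud(c);I=c["img"].astype(int)
    for k,(x0,y0,x1,y1) in rois.items():
        q=P[y0:y1,x0:x1].reshape(-1,3); col=I[y0:y1,x0:x1].reshape(-1,3)
        s=(q[:,2]>.215)&(q[:,2]<.245) if k=="arm" else (q[:,2]>.05)&(q[:,2]<.24)&(col.max(1)<110)&(q[:,1]<.25)&(q[:,1]>0)
        q=q[s]; m=q.mean(0);w,V=np.linalg.eigh(np.cov((q-m).T)); print(n,k,len(q),m,"axis",V[:,2],"normal",V[:,0],np.sqrt(w),q.min(0),q.max(0))
E
```

```text
side torch 1492 (267.6200256347656, 388.8399658203125) (78.08348846435547, 23.791763305664062) 10.304845809936523 [ 0.46044041 -0.04512909  0.017     ] zmax 0.03449326811503969
  cloud rect ((459.42352294921875, -51.13957214355469), (30.81132698059082, 117.6993179321289), 72.18525695800781)
  base ((516.9776611328125, 234.80010986328125), 71.71704864501953) 0.022321828177781944
  upper pts 1383 [0.38663059 0.07728715 0.20003688] [0.53179859 0.25096072 0.24056612]
top torch 933 (431.5, 317.5) (59.0, 39.0) 90.0 [ 0.45976811 -0.04657589  0.017     ] zmax 0.03653998618817477
  cloud rect ((460.5397033691406, -44.58936309814453), (36.67915344238281, 118.33274841308594), 73.41009521484375)
  base ((516.9886474609375, 240.0776824951172), 74.11497497558594) 0.023029694614875584
  upper pts 1901 [0.38644837 0.07777383 0.20013092] [0.53119411 0.25424382 0.24361744]
side arm 643 [0.47402687 0.17315007 0.22878626] axis [-0.58707396 -0.80949122  0.00825379] normal [ 0.3967561  -0.27882552  0.87455184] [0.0036754  0.00629778 0.04619278] [0.42573206 0.09519844 0.21606838] [0.52166961 0.23754544 0.23836346]
side head 2185 [0.38982552 0.06372273 0.14311157] axis [-0.27567155 -0.36135901 -0.89074399] normal [-0.46340819 -0.7618993   0.4525067 ] [0.00228138 0.01317446 0.04325211] [0.35079291 0.02692201 0.07382347] [0.42562897 0.10512428 0.21318043]
top arm 874 [0.47196522 0.18141306 0.23150642] axis [-0.62304045 -0.78218604 -0.00236665] normal [-0.07821878  0.0592931   0.99517142] [0.00207101 0.00585252 0.03431931] [0.42931542 0.13508154 0.22123113] [0.52340303 0.22774075 0.24055044]
top head 1065 [0.38999286 0.07797699 0.16585579] axis [-0.25650143 -0.39773659 -0.88091579] normal [-0.58509116 -0.66155334  0.46905811] [0.00266546 0.01223782 0.05139923] [0.34943654 0.03016237 0.07760762] [0.41864627 0.125641   0.23635096]
```

```bash
python3 - <<'E'
from h import *
C={n:dict(np.load(n+"0.npz")) for n in("side","top")}
t=C["top"];P=cloud(t)
cap=(P[...,2]>.234)&(P[...,2]<.246)&(np.hypot(P[...,0]-.517,P[...,1]-.24)<.03)
h=cv2.convexHull((P[cap][:,:2]*1000).astype(np.float32)); print("cap top",cv2.minEnclosingCircle(h),np.median(P[cap][:,2]),cap.sum())
m=np.argwhere(cap).mean(0); print("pix",m,"ray",ray(t,m[1],m[0],.239))
s=C["side"];S=cloud(s)
post=(S[...,2]>.05)&(S[...,2]<.2)&(np.hypot(S[...,0]-.517,S[...,1]-.24)<.03)
for z in(.06,.1,.14,.18):
    k=post&(abs(S[...,2]-z)<.01); print("post side",z,np.median(S[k],0))
for n,c in C.items():
    Q=cloud(c).reshape(-1,3); r=Q-np.array([.1793,.4933,.404]); y=2.7928
    ex=np.array([np.cos(y),np.sin(y)]); ey=np.array([np.sin(y),-np.cos(y)])
    a=r[:,:2]@ex; b=r[:,:2]@ey; d=-r[:,2]
    k=(abs(a)<.12)&(abs(b)<.12)&(d>-.02)&(d<.2)
    for lo in np.arange(0,.19,.015):
        g=k&(d>=lo)&(d<lo+.015)
        if g.sum()>5: print(n,round(lo,3),g.sum(),"x",np.round([a[g].min(),a[g].max()],3),"y",np.round([b[g].min(),b[g].max()],3))
E
```

```text
cap top ((513.6557006835938, 233.8123321533203), 21.668258666992188) 0.2386512952149185 246
pix [266.53658537 286.42276423] ray [0.51643253 0.23990752 0.239     ]
post side 0.06 [0.51660874 0.23235849 0.05981944]
post side 0.1 [0.51759047 0.2324108  0.10081528]
post side 0.14 [0.51600445 0.23248352 0.13971559]
post side 0.18 [0.51597889 0.23251878 0.1799491 ]
side 0.0 336 x [-0.04   0.033] y [-0.054  0.028]
side 0.015 278 x [-0.04   0.037] y [-0.055  0.017]
side 0.03 260 x [-0.026  0.022] y [-0.055  0.018]
side 0.045 258 x [-0.025  0.022] y [-0.055  0.018]
side 0.06 565 x [-0.04   0.035] y [-0.099  0.097]
side 0.075 476 x [-0.041  0.036] y [-0.1    0.091]
side 0.09 526 x [-0.041  0.037] y [-0.09   0.086]
side 0.105 230 x [-0.039  0.036] y [-0.091  0.088]
side 0.12 165 x [-0.013  0.012] y [-0.069  0.065]
side 0.135 162 x [-0.014  0.012] y [-0.069  0.065]
side 0.15 151 x [-0.014  0.01 ] y [-0.066  0.064]
side 0.165 107 x [-0.013  0.012] y [-0.064  0.06 ]
top 0.0 9 x [-0.038 -0.036] y [0.007 0.014]
top 0.015 15 x [-0.038 -0.036] y [0.005 0.014]
top 0.06 1017 x [-0.038  0.003] y [0.003 0.096]
top 0.075 418 x [-0.038 -0.   ] y [0.002 0.093]
top 0.09 507 x [-0.038  0.001] y [-0.023  0.086]
top 0.105 33 x [-0.038 -0.006] y [0.047 0.085]
top 0.12 21 x [-0.013 -0.009] y [0.045 0.055]
top 0.135 13 x [-0.011 -0.004] y [0.045 0.048]
top 0.15 17 x [-0.012  0.   ] y [0.045 0.06 ]
top 0.165 36 x [-0.012  0.007] y [0.044 0.058]
```

Call:
arm_command(
  xyz=[
    [13.5,-25.75,15],
    [13.5,-25.75,15],
    [13.5,-25.75,15],
    [13.5,-25.75,0],
    [13.5,-25.75,0],
    [13.5,-25.75,0],
    [13.5,-25.75,0],
    [13.5,-25.75,0],
    [13.5,-25.75,0],
    [13.5,-25.75,0],
    [13.5,-25.75,0],
    [13.5,-25.75,0],
    [13.5,-25.75,0],
    [13.5,-25.75,0],
    [13.5,-25.75,0],
    [13.5,-25.75,0],
    [0,0,0],
    [0,0,0],
  ],
  spin=[-6.7,-6.7,-6.7,-6.7,-6.7,-6.7,-6.7,-6.7,-6.7,-6.7,-6.7,-6.7,-6.7,-6.7,-6.7,-6.7,0,0],
  jaw=1,
)

```text
time: 1.9
tool_pos: [0.3954, 0.0811, 0.4494]
tool_rot: [-3.141, 0.0, 0.922]
contact_force: [-0.3, 0.1, 0.6]
opening: 0.0917
grip_force: 0.0
```

Call:
arm_command(
  xyz=[
    [0,0,-20],
    [0,0,-20],
    [0,0,-20],
    [0,0,-20],
    [0,0,-17],
    [0,0,0],
    [0,0,0],
  ],
  spin=[0,0,0,0,0,0,0],
)

```text
time: 2.6
tool_pos: [0.3952, 0.0821, 0.3531]
tool_rot: [-3.141, 0.0, 0.924]
contact_force: [0.1, -0.2, -0.5]
opening: 0.0917
grip_force: 0.0
```

Call:
arm_command(
  xyz=[
    [0,0,0],
    [0,0,0],
    [0,0,0],
    [0,0,0],
    [0,0,0],
    [0,0,0],
    [0,0,0],
    [0,0,0],
  ],
  spin=[0,0,0,0,0,0,0,0],
  jaw=-1,
  squeeze=6,
)

```text
time: 3.4
tool_pos: [0.3954, 0.0814, 0.3528]
tool_rot: [3.141, -0.0, 0.922]
contact_force: [-0.2, 0.7, -0.4]
opening: 0.0457
grip_force: 6.0
```

```bash
python3 - <<'E'
from cell import *
import cv2
for n in("side","top"):
    c=read_camera(n); np=__import__("numpy"); np.savez(f"{n}1.npz",**c)
    if n=="side": cv2.imwrite("pics/side1.png",cv2.resize(c["img"][140:370,150:400,::-1],None,fx=2.4,fy=2.4))
E
```

```text
(no output)
```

View pics/side1.png

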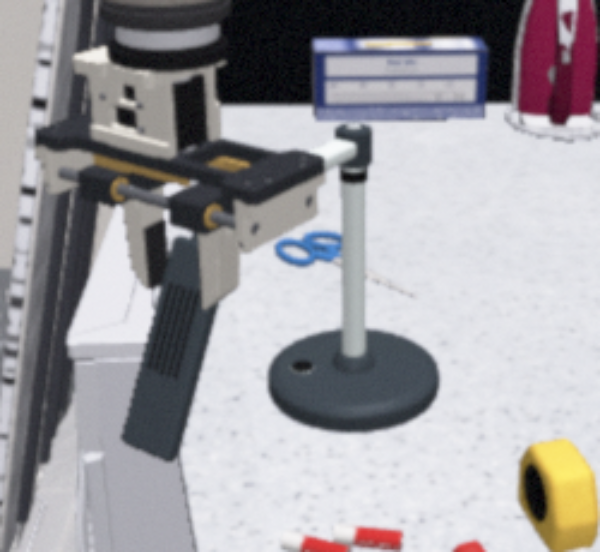

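The gripper holds the head's sides near the hinge (about (205,250) in the crop), clear of the fork. Next is the swing.

Call:
arm_command(
  xyz=[
    [12.43,-8.71,0],
    [13.06,-7.75,0],
    [13.61,-6.73,0],
    [14.08,-5.68,0],
    [14.47,-4.6,0],
    [14.77,-3.49,0],
    [0,0,0],
    [0,0,0],
    [0,0,0],
  ],
  spin=[4.35,4.35,4.35,4.35,4.35,4.35,0,0,0],
)

```text
time: 4.4
tool_pos: [0.4773, 0.0445, 0.3528]
tool_rot: [3.141, 0.0, 1.376]
contact_force: [1.2, -0.9, -1.2]
opening: 0.0458
grip_force: 6.0
```

```bash
cat > m.py <<'E'
from cell import *
from h import *
import sys
A=np.array([.516,.2405]); tor=np.array([.460,-.046])
def look(tag,save=False):
    for n in("side","top"):
        c=read_camera(n); np.savez(f"{n}{tag}.npz",**c); P=cloud(c); I=c["img"].astype(int)
        if save and n=="side": cv2.imwrite(f"pics/{n}{tag}.png",c["img"][:,:,::-1])
        if n=="side":
            k=(P[...,2]>.05)&(P[...,2]<.18)&(np.hypot(P[...,0]-.516,P[...,1]-.24)<.025); print("post",np.round(np.median(P[k],0)[:2],4),"(was .5166 .2324)")
        else:
            cap=(P[...,2]>.234)&(P[...,2]<.246)&(np.hypot(P[...,0]-.516,P[...,1]-.24)<.03)
            if cap.any(): m=np.argwhere(cap).mean(0); print("cap",ray(c,m[1],m[0],.239)[:2],"(was .5164 .2399)")
        Q=P.reshape(-1,3); col=I.reshape(-1,3); d=Q[:,:2]-A; r=np.hypot(*d.T)
        az=np.degrees(np.arctan2(d[:,1],d[:,0]))
        g=(r>.19)&(r<.36)&(Q[:,2]>.06)&(Q[:,2]<.34)&(az<-80)&(az>-140)&(col.max(1)<100)
        q=Q[g]
        if len(q)<50: print(n,"few");continue
        for _ in range(3):
            m=q.mean(0);w,V=np.linalg.eigh(np.cov((q-m).T)); e=(q-m)-np.outer((q-m)@V[:,2],V[:,2]); q=q[np.linalg.norm(e,axis=1)<.032]
        a=V[:,2]; nn=V[:,0]*np.sign(V[2,0]); a=a*np.sign(a[:2]@(m[:2]-A))
        mid=np.degrees(np.arctan2(*(m[:2]-A)[::-1]))
        print(n,len(q),"tilt axis",np.degrees(np.arcsin(a[2])).round(2),"axis az",np.degrees(np.arctan2(a[1],a[0])).round(2),"normal",nn.round(3),"tilt from normal",np.degrees(np.arctan2(-(nn[:2]@(m[:2]-A))/np.hypot(*(m[:2]-A)),nn[2])).round(2),"mean az",mid.round(2),"sd",np.sqrt(w).round(4),m.round(4))
E
python3 -c "
from m import *
look(2)"
```

```text
post [0.5196 0.2323] (was .5166 .2324)
side 3005 tilt axis -82.17 axis az -66.43 normal [ 0.506 -0.852  0.135] tilt from normal -79.57 mean az -101.38 sd [0.0126 0.0149 0.0678] [0.4723 0.0233 0.1678]
cap [0.51671309 0.23995011] (was .5164 .2399)
top 366 tilt axis -5.65 axis az -74.04 normal [ 0.218 -0.038  0.975] tilt from normal 4.26 mean az -119.12 sd [0.0056 0.0105 0.0242] [0.4072 0.0452 0.2815]
```

Call:
arm_command(
  xyz=[
    [0,0,0],
    [0,0,0],
    [-0.77,-3.94,2.31],
    [-0.73,-3.71,2.65],
    [0,0,0],
  ],
  spin=[0,0,0,0,0],
  squeeze=18,
)

```text
time: 5.0
tool_pos: [0.476, 0.0374, 0.3572]
tool_rot: [-3.14, -0.003, 1.377]
contact_force: [2.3, 6.9, -6.2]
opening: 0.0458
grip_force: 18.0
```

Call:
arm_command(
  xyz=[
    [-0.68,-3.48,2.97],
    [0,0,0],
  ],
  spin=[0,0],
)

```text
time: 5.2
tool_pos: [0.4751, 0.0342, 0.3596]
tool_rot: [-3.138, -0.003, 1.377]
contact_force: [2.2, 8.3, -8.7]
opening: 0.0456
grip_force: 18.0
```

```bash
python3 -c "
from m import *
s=observe();print(s['contact_force'])
look(3,True)" | cut -c1-90
```

```text
[ 2.19210447  8.32972812 -8.68138747]
post [0.5196 0.2325] (was .5166 .2324)
side 2835 tilt axis -78.41 axis az -83.97 normal [ 0.802 -0.581  0.136] tilt from normal -
cap [0.51653157 0.23879333] (was .5164 .2399)
top 498 tilt axis -2.78 axis az -84.83 normal [ 0.208 -0.029  0.978] tilt from normal 4.66
```

View pics/side3.png

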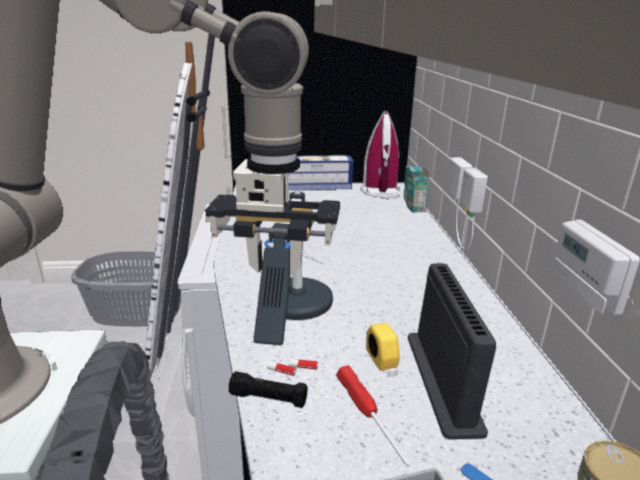

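The head is gripped and rising, with its tip near (270,340), and the base has not moved. I'll continue in small steps.

Call:
arm_command(
  xyz=[
    [-0.63,-3.21,3.27],
  ],
  spin=[0],
)

```text
time: 5.4
tool_pos: [0.4743, 0.0313, 0.3622]
tool_rot: [-3.137, -0.003, 1.378]
contact_force: [1.6, 8.1, -10.7]
opening: 0.0456
grip_force: 18.0
```

Call:
arm_command(
  xyz=[
    [-0.57,-2.91,3.55],
    [0,0,0],
  ],
  spin=[0,0],
)

```text
time: 5.6
tool_pos: [0.4737, 0.0279, 0.3661]
tool_rot: [-3.137, -0.002, 1.377]
contact_force: [1.8, 6.5, -12.2]
opening: 0.0454
grip_force: 17.9
```

Call:
arm_command(
  xyz=[
    [0,0,0],
    [0,0,0],
    [0,0,0],
    [0,0,0],
    [0,0,0],
  ],
  spin=[0,0,0,0,0],
  jaw=1,
)

```text
time: 6.1
tool_pos: [0.4745, 0.0271, 0.3677]
tool_rot: [3.141, 0.0, 1.377]
contact_force: [-0.2, -0.1, -1.3]
opening: 0.0812
grip_force: 0.0
```

Call:
arm_command(
  xyz=[
    [0,0,20],
    [0,0,30],
    [0,0,40],
    [0,0,40],
    [0,0,0],
    [0,0,0],
  ],
  spin=[0,0,0,0,0,0],
)

```text
time: 6.7
tool_pos: [0.4743, 0.0272, 0.4981]
tool_rot: [3.14, -0.0, 1.377]
contact_force: [-0.2, 0.8, -0.7]
opening: 0.0919
grip_force: 0.0
```

```bash
python3 -c "
from m import *
look(4,True)"
```

```text
post [0.5176 0.2317] (was .5166 .2324)
side 2659 tilt axis -54.84 axis az -101.84 normal [-0.143 -0.805  0.576] tilt from normal -54.85 mean az -100.89 sd [0.0016 0.0128 0.0416] [0.472  0.0119 0.1477]
cap [0.51669326 0.23876132] (was .5164 .2399)
top 344 tilt axis -48.67 axis az -68.68 normal [-0.189 -0.788  0.585] tilt from normal -54.15 mean az -101.47 sd [0.0012 0.0123 0.0153] [0.4756 0.0411 0.1902]
```

View pics/side4.png

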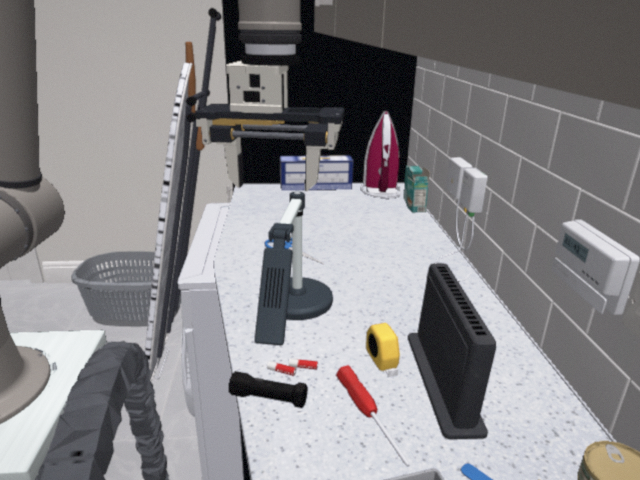

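The head now holds at −54.8° in plane with the torch, tip near (270,340), and the base is in place. I'll regrip a little further out for the next stroke.

Call:
arm_command(
  xyz=[
    [1.9,10.2,-30],
    [0,0,-30],
    [0,0,-30],
    [0,0,-25],
    [0,0,-20],
    [0,0,-14],
    [0,0,0],
    [0,0,0],
  ],
  spin=[0,0,0,0,0,0,0,0],
)

```text
time: 7.6
tool_pos: [0.4762, 0.0374, 0.348]
tool_rot: [-3.14, 0.0, 1.377]
contact_force: [0.9, -1.0, -0.7]
opening: 0.0917
grip_force: 0.0
```

Call:
arm_command(
  xyz=[
    [0,0,0],
    [0,0,0],
    [0,0,0],
    [0,0,0],
    [0,0,0],
    [0,0,0],
    [0,0,0],
    [0,0,0],
  ],
  spin=[0,0,0,0,0,0,0,0],
  jaw=-1,
  squeeze=16,
)

```text
time: 8.4
tool_pos: [0.4762, 0.0374, 0.3485]
tool_rot: [-3.141, 0.0, 1.377]
contact_force: [-1.2, -0.3, 0.8]
opening: 0.0459
grip_force: 16.0
```

Call:
arm_command(
  xyz=[
    [-0.72,-3.69,1.99],
    [-0.7,-3.58,2.3],
    [-0.66,-3.38,2.66],
    [0,0,0],
  ],
  spin=[0,0,0,0],
)

```text
time: 8.8
tool_pos: [0.4742, 0.0274, 0.3552]
tool_rot: [-3.141, -0.003, 1.377]
contact_force: [2.4, 8.3, -3.4]
opening: 0.0458
grip_force: 16.0
```

Call:
arm_command(
  xyz=[
    [-0.64,-3.27,2.87],
    [0,0,0],
  ],
  spin=[0,0],
)

```text
time: 9.0
tool_pos: [0.4735, 0.0244, 0.3577]
tool_rot: [-3.14, -0.004, 1.377]
contact_force: [2.4, 9.8, -6.1]
opening: 0.0456
grip_force: 16.0
```

Call:
arm_command(
  xyz=[
    [-0.59,-3.01,3.22],
    [0,0,0],
  ],
  spin=[0,0],
)

```text
time: 9.2
tool_pos: [0.4729, 0.0215, 0.3609]
tool_rot: [-3.14, -0.004, 1.377]
contact_force: [1.7, 10.8, -6.6]
opening: 0.0458
grip_force: 16.0
```

Call:
arm_command(
  xyz=[
    [-0.5,-2.6,3.5],
    [0,0,0],
  ],
  spin=[0,0],
)

```text
time: 9.4
tool_pos: [0.4724, 0.0189, 0.3644]
tool_rot: [-3.14, -0.004, 1.377]
contact_force: [2.5, 10.3, -7.0]
opening: 0.046
grip_force: 16.0
```

Call:
arm_command(
  xyz=[
    [-0.4,-2.0,4.0],
    [-0.3,-1.8,4.0],
    [0,0,0],
  ],
  spin=[0,0,0],
)

```text
time: 9.7
tool_pos: [0.4714, 0.0147, 0.372]
tool_rot: [-3.139, -0.002, 1.377]
contact_force: [1.7, 6.1, -10.3]
opening: 0.0453
grip_force: 16.0
```

```bash
python3 -c "
from m import *
look(5,True)"
```

```text
post [0.5197 0.2318] (was .5166 .2324)
side 2151 tilt axis -73.02 axis az -100.04 normal [ 0.631 -0.752  0.192] tilt from normal -72.78 mean az -100.75 sd [0.014  0.0157 0.0638] [ 0.4657 -0.0247  0.213 ]
cap [0.51678351 0.23832527] (was .5164 .2399)
top 841 tilt axis 46.54 axis az 174.14 normal [0.168 0.984 0.064] tilt from normal 86.24 mean az -113.61 sd [0.006  0.0108 0.0504] [0.4333 0.0512 0.2712]
```

Call:
arm_command(
  xyz=[
    [0,0,0],
    [0,0,0],
    [0,0,0],
    [0,0,0],
    [0,0,0],
  ],
  spin=[0,0,0,0,0],
  jaw=1,
)

```text
time: 10.3
tool_pos: [0.4719, 0.0139, 0.3732]
tool_rot: [3.141, 0.0, 1.377]
contact_force: [0.1, 0.6, -0.2]
opening: 0.0809
grip_force: 0.0
```

Call:
arm_command(
  xyz=[
    [0,0,20],
    [0,0,35],
    [0,0,40],
    [0,0,30],
    [0,0,0],
    [0,0,0],
  ],
  spin=[0,0,0,0,0,0],
)

```text
time: 10.9
tool_pos: [0.4717, 0.014, 0.4982]
tool_rot: [3.14, 0.0, 1.377]
contact_force: [0.1, -0.1, -1.0]
opening: 0.0916
grip_force: 0.0
```

```bash
python3 -c "
from m import *
look(6,True)"
```

```text
post [0.5176 0.2312] (was .5166 .2324)
side 2776 tilt axis -41.45 axis az -101.59 normal [-0.104 -0.654  0.749] tilt from normal -41.47 mean az -100.78 sd [0.0016 0.0128 0.0427] [ 0.469  -0.0063  0.1628]
cap [0.51676799 0.23842518] (was .5164 .2399)
top 603 tilt axis -39.31 axis az -91.77 normal [-0.139 -0.625  0.768] tilt from normal -39.8 mean az -101.29 sd [0.0015 0.0128 0.0176] [0.4745 0.0327 0.1982]
```

Now at −41°. The far end can be gripped for the long stroke.

Call:
arm_command(
  xyz=[
    [-4.5,-24.2,0],
    [-5,-24,-30],
    [0,0,-40],
    [0,0,-40],
    [0,0,-40],
    [0,0,-30],
    [0,0,-22],
    [0,0,0],
    [0,0,0],
  ],
  spin=[0,0,0,0,0,0,0,0,0],
)

```text
time: 11.9
tool_pos: [0.4623, -0.0341, 0.2957]
tool_rot: [-3.14, -0.0, 1.377]
contact_force: [-0.3, -1.0, 0.2]
opening: 0.0919
grip_force: 0.0
```

Call:
arm_command(
  xyz=[
    [0,0,0],
    [0,0,0],
    [0,0,0],
    [0,0,0],
    [0,0,0],
    [0,0,0],
    [0,0,0],
    [0,0,0],
  ],
  spin=[0,0,0,0,0,0,0,0],
  jaw=-1,
  squeeze=12,
)

```text
time: 12.7
tool_pos: [0.4623, -0.0341, 0.296]
tool_rot: [-3.142, -0.0, 1.377]
contact_force: [0.1, 0.3, 0.3]
opening: 0.0457
grip_force: 12.0
```

Call:
arm_command(
  xyz=[
    [-1.52,-7.72,9.9],
    [-1.34,-6.85,10.55],
    [-1.16,-5.93,11.12],
    [-0.97,-4.95,11.6],
    [0,0,0],
  ],
  spin=[0,0,0,0,0],
)

```text
time: 13.2
tool_pos: [0.4573, -0.0605, 0.3408]
tool_rot: [3.139, 0.001, 1.377]
contact_force: [-0.2, 0.3, -4.7]
opening: 0.0456
grip_force: 12.0
```

Call:
arm_command(
  xyz=[
    [-0.77,-3.94,12],
    [-0.57,-2.9,12.3],
    [-0.36,-1.84,12.51],
    [-0.15,-0.76,12.63],
    [0,0,0],
  ],
  spin=[0,0,0,0,0],
)

```text
time: 13.7
tool_pos: [0.4555, -0.0695, 0.3897]
tool_rot: [3.14, 0.001, 1.377]
contact_force: [-0.5, -2.7, -4.8]
opening: 0.0456
grip_force: 12.0
```

Call:
arm_command(
  xyz=[
    [0.06,0.32,12.65],
    [0.28,1.4,12.57],
    [0.49,2.47,12.4],
    [0.69,3.52,12.13],
    [0,0,0],
  ],
  spin=[0,0,0,0,0],
)

```text
time: 14.2
tool_pos: [0.4571, -0.0616, 0.4389]
tool_rot: [3.14, 0.002, 1.378]
contact_force: [-1.8, -5.2, -3.9]
opening: 0.0461
grip_force: 12.0
```

```bash
python3 -c "
from m import *
look(7,True)"
```

```text
post [0.5176 0.2313] (was .5166 .2324)
side 706 tilt axis 33.62 axis az -107.93 normal [0.757 0.192 0.625] tilt from normal 28.54 mean az -101.59 sd [0.0124 0.0171 0.0277] [ 0.4527 -0.0681  0.2824]
cap [0.51690663 0.23899206] (was .5164 .2399)
top 1959 tilt axis 16.93 axis az -99.42 normal [0.037 0.289 0.957] tilt from normal 16.9 mean az -100.94 sd [0.0019 0.013  0.0323] [4.696e-01 3.000e-04 2.552e-01]
```

View pics/side7.png

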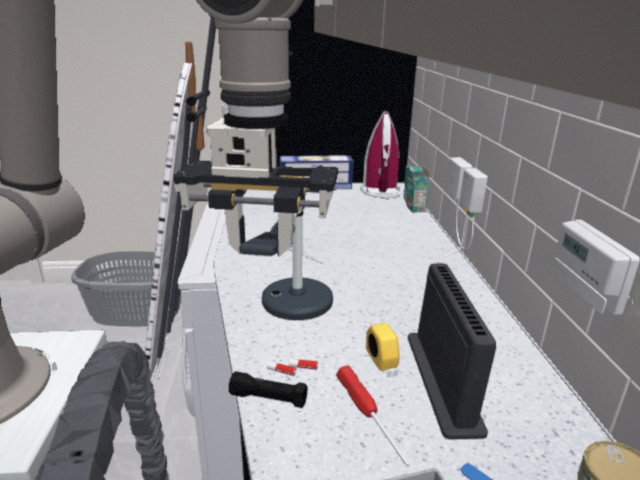

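The head is lifted to +17°, still gripped, and the base is in place. I'll go a bit higher before letting go.

Call:
arm_command(
  xyz=[
    [0.1,0.5,5],
    [0.1,0.5,5],
    [0,0,0],
  ],
  spin=[0,0,0],
)

```text
time: 14.6
tool_pos: [0.4572, -0.0598, 0.4482]
tool_rot: [-3.141, -0.002, 1.378]
contact_force: [1.0, 2.1, -6.6]
opening: 0.0457
grip_force: 12.0
```

```bash
python3 -c "
from m import *
look(8)"|tail -1
```

```text
top 1969 tilt axis 21.01 axis az -99.22 normal [0.051 0.355 0.934] tilt from normal 20.99 mean az -100.98 sd [0.0018 0.013  0.0326] [0.4696 0.0013 0.2601]
```

Call:
arm_command(
  xyz=[
    [0,0,0],
    [0,0,0],
    [0,0,0],
    [0,0,0],
    [0,0,0],
  ],
  spin=[0,0,0,0,0],
  jaw=1,
)

```text
time: 15.2
tool_pos: [0.4572, -0.0604, 0.4486]
tool_rot: [3.141, 0.0, 1.377]
contact_force: [-0.7, -0.6, 0.2]
opening: 0.0813
grip_force: 0.0
```

Call:
arm_command(
  xyz=[
    [0,0,30],
    [0,0,30],
    [0,0,20],
    [0,0,0],
    [0,0,0],
  ],
  spin=[0,0,0,0,0],
)

```text
time: 15.7
tool_pos: [0.4571, -0.0603, 0.528]
tool_rot: [3.142, 0.0, 1.377]
contact_force: [0.3, -0.8, -1.1]
opening: 0.0915
grip_force: 0.0
```

```bash
python3 -c "
from m import *
look(9,True)"
```

```text
post [0.5176 0.2311] (was .5166 .2324)
side 1372 tilt axis 5.71 axis az -102.45 normal [0.065 0.087 0.994] tilt from normal 5.61 mean az -100.25 sd [0.0025 0.0129 0.0449] [ 0.4646 -0.0434  0.245 ]
cap [0.51681183 0.23839539] (was .5164 .2399)
top 1374 tilt axis 7.33 axis az -100.02 normal [0.004 0.129 0.992] tilt from normal 7.31 mean az -101.12 sd [0.0018 0.0139 0.0369] [ 0.466  -0.0137  0.2432]
```

```bash
python3 - <<'E'
from h import *
tor=np.array([.460,-.046,.017])
for n in("top","side"):
    c=dict(np.load(n+"9.npz"));P=cloud(c);I=c["img"].astype(int)
    u=np.array([-.1935,-.9811]);d=P[...,:2]-np.array([.5165,.2392]);r=d@u;l=d@np.array([-u[1],u[0]])
    g=(r>.192)&(r<.36)&(abs(l)<.045)&(P[...,2]>.215)&(P[...,2]<.28)&(I.max(-1)<110)
    l_,k=cv2.connectedComponents(g.astype(np.uint8)); g=k==1+np.argmax([ (k==i).sum() for i in range(1,l_)])
    q=P[g]; rr,ll=r[g],l[g]
    print(n,g.sum(),"r",np.percentile(rr,[1,99]).round(4),"lat by r",[(round(a,2),np.percentile(ll[abs(rr-a)<.01],[3,97]).round(4).tolist()) for a in(.21,.25,.29,.32) if (abs(rr-a)<.01).sum()>10])
    # plane fit of top surface z=a r+b l+c, robust
    X=np.c_[rr,ll,np.ones(len(rr))];z=q[:,2];w=np.ones(len(z),bool)
    for _ in range(8):
        s=np.linalg.lstsq(X[w],z[w],rcond=None)[0]; e=z-X@s; w=abs(e)<.003
    print("  slope deg",np.degrees(np.arctan(s[:2])).round(2),"z at .17",s[0]*.17+s[2],"rms",e[w].std(),w.mean())
    # expected spot
    t=np.arctan(s[0]); lr=.17+.097*np.cos(t)+.007*np.sin(t); lz=.225+.097*np.sin(t)-.007*np.cos(t)
    print("  spot r",lr+(lz-.017)*np.tan(t),"torch r",(tor[:2]-[.5165,.2392])@u,"lat",(tor[:2]-[.5165,.2392])@np.array([-u[1],u[0]]))
c=dict(np.load("side9.npz")); cv2.imwrite("pics/f.png",cv2.resize(c["img"][150:410,170:420,::-1],None,fx=2.2,fy=2.2))
E
```

```text
top 2374 r [0.1933 0.3255] lat by r [(0.21, [-0.0215, 0.0212]), (0.25, [-0.0218, 0.021]), (0.29, [-0.0216, 0.0209]), (0.32, [-0.0206, 0.0211])]
  slope deg [7.2  0.25] z at .17 0.23224214075276972 rms 0.0013508030859978554 0.932603201347936
  spot r 0.2940652267560972 torch r 0.29074247 lat -0.00024594999999993233
side 1391 r [0.1984 0.3412] lat by r [(0.21, [-0.0167, 0.0235]), (0.25, [-0.0177, 0.0232]), (0.29, [-0.0175, 0.0232]), (0.32, [-0.0178, 0.0231])]
  slope deg [ 6.79 -1.22] z at .17 0.23228212966770576 rms 0.0008870401579293361 0.807332854061826
  spot r 0.29246833141065237 torch r 0.29074247 lat -0.00024594999999993233
```

View pics/f.png

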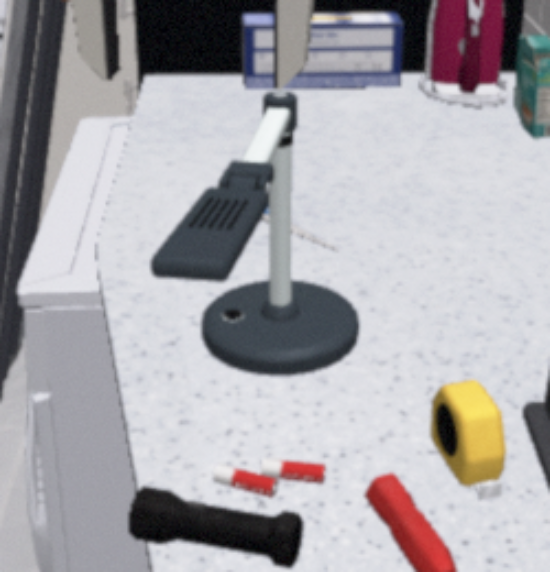

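The head is level and pointing at the torch, about 7° up. The light's middle lands within about 3 mm of the torch's middle. I'll check once more that it holds.

Call:
arm_command(
  xyz=[
    [0,0,20],
    [0,0,20],
    [0,0,0],
    [0,0,0],
    [0,0,0],
    [0,0,0],
    [0,0,0],
    [0,0,0],
    [0,0,0],
    [0,0,0],
    [0,0,0],
    [0,0,0],
  ],
  spin=[0,0,0,0,0,0,0,0,0,0,0,0],
)

```text
time: 17.0
tool_pos: [0.4572, -0.0603, 0.5684]
tool_rot: [3.141, 0.0, 1.377]
contact_force: [0.5, -0.6, 0.3]
opening: 0.0918
grip_force: 0.0
```

```bash
python3 -c "
from m import *
look(10)
print(hand_in())"
```

```text
post [0.5176 0.231 ] (was .5166 .2324)
side 1371 tilt axis 5.75 axis az -102.48 normal [0.066 0.088 0.994] tilt from normal 5.64 mean az -100.25 sd [0.0025 0.0129 0.045 ] [ 0.4647 -0.0432  0.245 ]
cap [0.51683772 0.23821272] (was .5164 .2399)
top 1738 tilt axis 7.27 axis az -101.06 normal [0.007 0.128 0.992] tilt from normal 7.27 mean az -101.09 sd [0.0018 0.0136 0.0422] [ 0.4655 -0.0174  0.2436]
the job is handed in; nothing more can be done
None
```

The job is handed in: the lamp arm is swung round and the light head holds at about 7° above level, with its light landing about 3 mm from the torch's middle by my measurement; it was still holding over a second after release, the lamp's base crept at most 1–2 mm, and nothing else was touched.

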